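Close the lamp well, then hold the light shutter half open

ROBOT

A 6-joint arm with a two-finger parallel gripper is mounted at the origin on the work surface. World frame = base frame: x ahead of the robot, y to its left, z up, the work surface at z = 0. Lengths are in m, angles in degrees, forces in N, time in s.
With the tool pointing down it reaches from about 0.275 to 0.85 m from the base axis. Payload 19 kg.
Tool frame: the origin (TCP) lies on the centre line of the jaws, within the pads' length; the fingertips stand 17 mm ahead of it and the grasp point (between the pads) lies 2 mm behind it; z points along the fingers, y is the line along which they close (so a half turn about z gives the same grasp; the last joint's range is limited). The gripper opens to 85 mm and grips with 20 to 120 N. Pads are 22 mm wide; open, the fingers measure 114 mm over their backs; the gripper's body (76 mm by 85 mm) begins 54 mm behind the grasp point. The pads swing forward as they close: fully open they stand 13 mm farther back than shut.
Start: joints at [-78.037, 8.623, 82.357, -0, 89.026, -7.678], TCP at [0.193, -0.542, 0.248] pointing down, gripper open.
Joint ranges: [-160.23, 160.23], [-39.13, 120.54], [6.94, 153.29], [-79.49, 259.48], [9.18, 160.14], [-161.06, 161.06]. Speed limits (degrees/s): [108.29, 108.29, 127.2, 172.46, 172.46, 172.46].

INTERFACE

Orientations are given as a 3x3 rotation matrix whose columns are the frame's x, y, z axes.
In Python, from rig import manip, vision, finder gives the robot as it stands. The module is installed in compiled form; this text tells all that it offers.
- The arm moves only by the tool apply_moves, never from a script. Its argument "series" is a list of rows, each a list of 4 numbers: the shift along the tool's x, y, z in mm, then the turn about the tool's z in rad. In form: [[x, y, z, twist], ...]. A call has exactly 8 rows; each row shifts and turns the commanded pose from where the row before left it, along the tool's axes as they then stand; what a row does not reach is not made up. A row lasts 1/8 s, in which the tool goes at most 62.5 mm and 10.7 degrees, less where a joint would pass 70% of its speed; a pose out of reach is approached as far as the arm can. A call is refused whole if a number of a shift passes 62.5 or a number of a turn 0.188, either way. A call with a gripper value outside its range is refused whole. "claw" is the closure, from 0 (fully open) to 1 (shut), set as the call begins (left out, the last holds). The fingers move at their own pace and stop on an object; the grip force is fixed at half the most. Time passes only in rows, so rows that do not move let the fingers close, or fill a call up. It gives the time, the measured TCP pose, the force, the opening and the grip force at its end, in the units of the state.
- manip.get_state(): the state, without advancing time (a new reading comes with each control period).
- vision.snapshot(name): name is "scene" or "top"; returns (picture, depth): 420x560x3 uint8, red, green, blue; 420x560 float32, m along the optical axis (not along the pixel's ray), 0 where there is no reading.
- vision.calibration(name): a dict with "intrinsics" (3x3 intrinsics, pixels), "k1" (the pictures are not rectified: a ray, as slopes to the right and down, at radius r is drawn at 1 + k1 r^2 times it, then the intrinsics apply), "T" (4x4, takes a point from camera to world coordinates). Camera axes: x right, y up, looking along -z (the intrinsics and any distortion apply to the point x, -y, -z); pixel columns grow to the right and rows downward; lengths in m; the calibration is good to about 2 mm. A picture is of the moment at which its call begins. calibration takes no time and is no camera call.
- manip.close_job(): hands the job in; it is judged then, once.
Trained networks look in the newest picture that a camera, given by its name, has taken for a name from the list of things; names that differ only in an ending like _2 or _b are one class to them, and where a whole thing is asked for, a point or a joint stands for the part that bears it (a point fixed in the world has none). Each returns a list of dicts, best first, with "confidence" (0 to 1); they miss things now and then, are a little off and sometimes report something else, mostly with a low value. They report only what shows in the picture. A call takes as long as a camera call.
- finder.regions_of(camera, label): "mask" (420x560 bool, what is visible of it) and "bbox" ([left, top, width, height] in pixels, round what is visible of it).
- finder.mark_of(camera, label): "xy" ([column, row] in pixels: a listed point, or the origin of a listed thing).
The state is a dict: "time_s": time; "joint_pos": joint angles; "joint_vel": joint speeds; "joint_efforts": joint torques, N m; "eef_pos": TCP position; "ee_rot": TCP orientation; "contact_force": force on the tool from outside, world axes, zero at the start; "moment": the same for the moment, N m; "opening": opening from 0.0 (shut) to 1.0 (fully open); "grasp_force": force on a finger pad.
Only numpy, scipy, OpenCV 4.12 (cv2) and the standard library are available. Lean on these libraries where they do the work, as an engineer would, in place of code of your own. Each camera call takes 0.05 s, during which the arm holds its last target. There are 200 camera calls.

TASK

On the grey inspection lamp unit, first screw the black ribbed lamp-well cap clockwise until it is fully home. Then slide the red shutter tab against its spring to half travel, level with the red middle mark, never opening it beyond three quarters, and finish while still holding it there with the gripper, because the spring shuts it if you let go. Leave the cap tight and do not disturb the other things on the bench.

Things in the scene. Friction and masses are not known exactly. Their poses are not given: they have to be found in the camera images.
- lamp_unit: Light grey lamp box fixed to the bench, 150 (its x) by 330 (its y) by 70 mm high; its place and turn differ from start to start. Origin: centre of its underside; z up, its -x side roughly faces the robot. Its flat top deck, 70 mm above the bench, carries the cap at (0, +100) mm and the shutter tab, when shut, at (-42, -60) mm. The shutter opens along the box's -y.
- cap_grip (a point): On the upright axis of the lamp-well cap, at grip height: 105 mm above the bench. The cap is a black ribbed cylinder 44 mm across, its underside 78 mm and its top 118 mm above the bench, on a steel neck 54 mm across and 8 mm high. When it is home, the white line on its top points to the red line on the deck beside it (box's -x side).
- lamp_cap (a joint): Turn of the cap, rad: 0 = screwed fully home (hard stop), positive = unscrewed, anticlockwise seen from above, to 1.5 at most. It starts loose, 0.7 to 1.25. It is captive, does not rise or fall, stays where it is left, and resists with about 0.1 N m.
- shutter_tab (a point): In the shutter's red upright tab, at grip height: 100 mm above the bench, moves with it. The tab is 12 mm thick along the slide (box's y), 24 mm across it (box's x), from the deck to 115 mm above the bench. Fixed to it is a black blade, top 5 mm above the deck, 70 mm along the slide, over a pale yellow lit window. White line on the tab's top.
- half_mark (a point): Where shutter_tab lies when the shutter is exactly at half travel: 30 mm along the box's -y from its closed place, same height. Below it, on the deck's -x edge, is a red line 4 mm wide; white lines mark closed and fully open.
- shutter (a joint): Travel of the shutter, m: 0 = closed (where it starts), 0.030 = half, 0.060 = fully open, along the box's -y. A spring pulls it shut with 2 N at 0, 8 N at half and 14 N fully open; let go, it shuts at once.
- tweezers: Steel tweezers lying flat before the lamp unit, 145 mm long, 5 mm high; leave alone. Origin under the middle of its body.
- board: Small green circuit board lying behind the lamp unit, 45 by 30 by 8 mm; leave alone. Origin: centre of its underside.
- driver: Red-handled screwdriver lying on the bench; leave alone. Origin: centre of its underside.
- tin: Green open round tin, 96 mm across, 45 mm high; leave alone. Origin: centre of its underside.
- torch: Black torch standing upright, 32 mm across, 130 mm high; leave alone. Origin: centre of its underside.
- cleaner: White bottle standing upright, 52 mm across, 120 mm high; leave alone. Origin: centre of its underside.
- cutters: Side cutters with orange handles lying flat, about 150 mm long, 12 mm high; leave alone. Origin on its underside.

How it is judged (in metres and radians):
On the way, in this order (a step that is already met when the one before it is completed fails the run):
1. the cap is screwed fully home (value of joint lamp_cap below 0.09 rad), for 0.2 s.
2. the shutter is held at half travel by the gripper (value of joint shutter between 0.025 and 0.035 m and contact force between the fingers and shutter above 2 N), for 0.3 s.
At the end, for the whole second after the job is handed in: The cap is within 0.09 rad (5 degrees) of fully home, and the shutter stands still at half travel, 30 mm give or take 5 mm, held there against its spring by the fingers (more than 2 N on the shutter) (all of step 2 and value of joint lamp_cap below 0.09 rad and velocity of joint shutter between -0.01 and 0.01 m/s); the arm keeps its last pose, push and grip.
It fails at once if the shutter is opened beyond three quarters (45 mm) (value of joint shutter above 0.045 m).
It fails at once if another thing on the bench is moved by more than 20 mm (distance of any of tweezers, board, driver, tin, torch, cleaner, cutters from where it was at the start of the episode above 0.02 m).
It also fails if it takes over 45 s, if anything falls off the work surface, if the arm or the gripper's body presses on something with over 40 N, if the wrist force passes 120 N, or if a joint passes its speed limit or range.

## Working session

There is one attempt and no reset: what is moved stays moved. The work goes in short steps, Python scripts to look and compute and a tool call to move; the robot and the scene stay as the last step left them, time stands still between calls to the robot, and variables do not carry over. Pictures are saved under pics/ and viewed, at most 10 in all, crops included, and the job is handed in when it is done.

Besides the shell and the picture viewer there is one more tool, called after "Request:" as name(argument=value, ...), one argument or row to a line, values as JSON. apply_moves: Moves the arm, as the interface text tells. Its arguments: {"type":"object","properties":{"series":{"type":"array"},"claw":{"type":"number"}},"required":["series"]}

```bash
mkdir -p pics; cat > h.py <<'E'
import numpy as np, cv2
from rig import manip, vision, finder
def ray(cam,uv):
    c=vision.calibration(cam);K=np.array(c["intrinsics"],float);T=np.array(c["T"])
    p=cv2.undistortPoints(np.array([[uv]],float),K,np.array([c["k1"],0,0,0],float))[0,0]
    return T[:3,3],T[:3,:3]@np.array([p[0],-p[1],-1.])
def onz(cam,uv,z):
    o,d=ray(cam,uv);return o+d*(z-o[2])/d[2]
def tri(uv1,uv2,a="scene",b="top"):
    o1,d1=ray(a,uv1);o2,d2=ray(b,uv2)
    s=np.linalg.lstsq(np.c_[d1,-d2],o2-o1,rcond=None)[0]
    p,q=o1+s[0]*d1,o2+s[1]*d2
    return (p+q)/2,np.linalg.norm(p-q)
def cloud(cam,D,m):
    v,u=np.nonzero(m&(D>0))
    c=vision.calibration(cam);K=np.array(c["intrinsics"],float);T=np.array(c["T"])
    p=cv2.undistortPoints(np.c_[u,v].astype(float)[:,None],K,np.array([c["k1"],0,0,0],float))[:,0]
    d=D[v,u][:,None];P=np.c_[p[:,0],-p[:,1],-np.ones(len(p))]*d
    return P@T[:3,:3].T+T[:3,3]
def save(n,I): cv2.imwrite(f"pics/{n}.png",I[...,::-1])
E
python3 - <<'E'
from h import *
np.set_printoptions(precision=4,suppress=True)
M={}
for c in("scene","top"):
    I,D=vision.snapshot(c);save(c+"0",I);np.savez(c+"0.npz",I=I,D=D)
    for n in("cap_grip","shutter_tab","half_mark","lamp_unit"):
        r=finder.mark_of(c,n)[:2];print(c,n,[(x["xy"],round(x["confidence"],2)) for x in r])
        if r:M[c,n]=r[0]["xy"]
    for n in("cap_grip","shutter_tab","lamp_unit"):
        r=finder.regions_of(c,n)
        if r:
            P=cloud(c,D,r[0]["mask"]);print(c,n,r[0]["bbox"],r[0]["confidence"],np.percentile(P,[2,50,98],axis=0).ravel())
            if n=="lamp_unit":
                Q=P[abs(P[:,2]-.07)<.006];R=cv2.minAreaRect((Q[:,:2]*1000).astype(np.float32));print("deck",R)
for n in("cap_grip","shutter_tab","half_mark","lamp_unit"):
    if ("scene",n) in M and ("top",n) in M: print(n,tri(M["scene",n],M["top",n]))
print(manip.get_state())
E
```

```text
scene cap_grip [([274.1, 191.8], 0.79)]
scene shutter_tab [([233.6, 225.2], 0.63)]
scene half_mark [([226.6, 225.8], 0.63)]
scene lamp_unit [([253.4, 236.7], 0.8)]
scene cap_grip [268.6, 188.3, 14.2, 19.1] 0.75 [ 0.4923 -0.0497  0.0714  0.5235 -0.0325  0.1108  0.5364  0.0165  0.1214]
scene shutter_tab [228.3, 217.3, 32.7, 30.2] 0.7 [ 0.5342 -0.2073  0.0711  0.5761 -0.1801  0.0761  0.6214 -0.1332  0.1157]
scene lamp_unit [206.9, 189.9, 94.0, 89.6] 0.9 [ 0.4574 -0.2877  0.0171  0.5797 -0.1502  0.0705  0.6798  0.0354  0.116 ]
deck ((555.22216796875, -119.31707763671875), (151.68727111816406, 331.3876953125), 23.9942684173584)
top cap_grip [([282.2, 234.6], 0.63)]
top shutter_tab [([344.8, 227.0], 0.83)]
top half_mark [([352.6, 219.8], 0.83)]
top lamp_unit [([315.4, 225.3], 0.92)]
top cap_grip [277.2, 226.3, 13.5, 20.6] 0.62 [ 0.4945 -0.0452  0.0851  0.5141 -0.025   0.1178  0.5361 -0.005   0.1223]
top shutter_tab [319.7, 194.8, 32.0, 35.5] 0.64 [ 0.5345 -0.2054  0.0698  0.582  -0.1718  0.0753  0.6222 -0.1325  0.1167]
top lamp_unit [249.2, 174.1, 133.2, 103.0] 0.82 [ 0.4439 -0.2699  0.043
[... 359 characters left out ...]
.1063]), np.float64(0.009545536480065717))
lamp_unit (array([ 0.5554, -0.1208,  0.0109]), np.float64(0.009834103875225762))
{'time_s': 0.8, 'joint_pos': array([-78.0386,   8.622 ,  82.3558,   0.0002,  89.0253,  -7.6789]), 'joint_vel': array([-0.0431,  0.0658,  0.0113,  0.1282, -0.0034,  0.0209]), 'joint_efforts': array([ -0.0042, -71.2741, -57.1036,  -0.0006,   0.0013,   0.    ]), 'eef_pos': array([ 0.1932, -0.5415,  0.2483]), 'ee_rot': array([[ 0.9418,  0.3361, -0.    ],
       [ 0.3361, -0.9418,  0.0001],
       [ 0.    , -0.0001, -1.    ]]), 'contact_force': array([ 0.1337,  0.2372, -0.0048]), 'moment': array([ 0.0219, -0.0305, -0.046 ]), 'grasp_force': 0.0, 'opening': 0.9992173172843597}
```

```bash
python3 - <<'E'
from h import *
I=np.load("top0.npz")["I"];J=np.load("scene0.npz")["I"]
a=cv2.resize(I[150:300,220:420],(800,600),interpolation=cv2.INTER_CUBIC);save("topcrop",a)
b=cv2.resize(J[130:330,140:406],(800,600),interpolation=cv2.INTER_CUBIC);save("scenecrop",b)
E
```

```text
(no output)
```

View pics/topcrop.png

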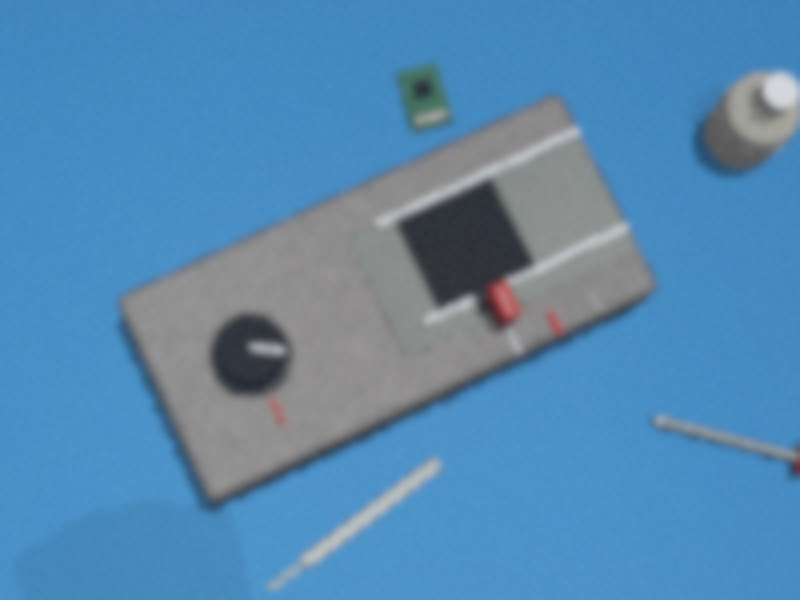

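View pics/scenecrop.png

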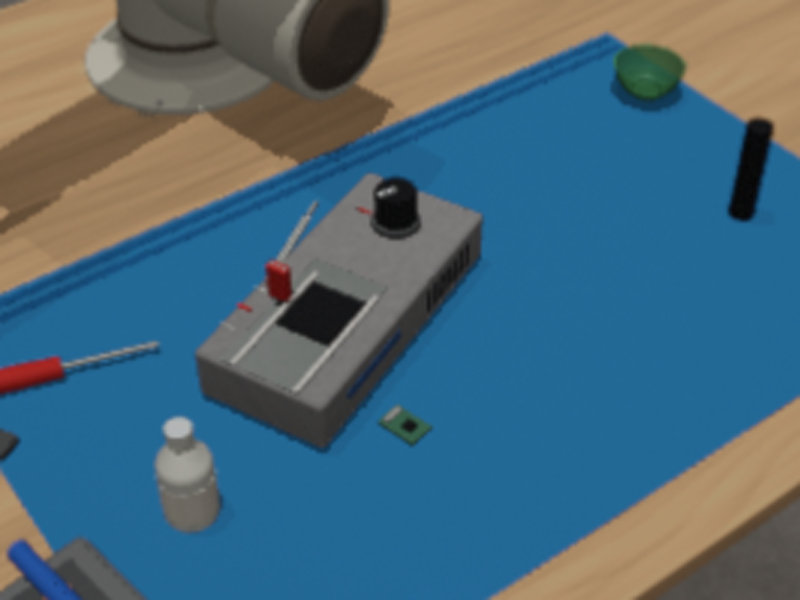

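View pics/top0.png

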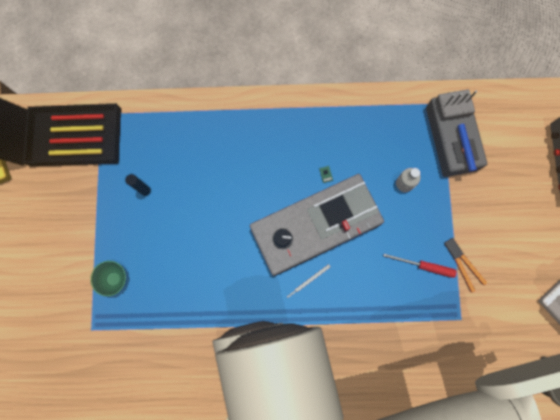

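The top crop shows the cap at (250,353). Its white line points right at about 5° down, and the red home line at (277,412) is at about 66° down, so the cap is about 1.05 rad loose. The tab is at (503,302) and the half mark at (556,323). In the scene crop the tab and cap are clear of other things. The full top view shows nothing in the way of the approach. The box is at about (0.555, -0.118), turned 23.8°, and the cap at about (0.515, -0.026).

Request:
apply_moves(
  series=[
    [30,-23.5,0,0],
    [30,-23.5,0,0],
    [30,-23.5,0,0],
    [30,-23.5,0,0],
    [30,-23.5,0,0],
    [30,-23.5,0,0],
    [30,-23.5,0,0],
    [30,-23.5,0,0],
  ],
  claw=0,
)

```text
time_s: 1.8
eef_pos: [0.3566, -0.2827, 0.2484]
ee_rot: [[0.942, 0.336, 0.0], [0.336, -0.942, -0.0], [0.0, 0.0, -1.0]]
contact_force: [1.0, 0.2, -0.7]
opening: 0.997
grasp_force: 0.0
```

Request:
apply_moves(
  series=[
    [30,-23.5,0,0],
    [30,-23.5,0,0],
    [30,-23.5,0,0],
    [30,-23.5,0,0],
    [30,-23.5,0,0],
    [30,-23.5,0,0],
    [30,-23.5,0,0],
    [26,-23.5,0,0],
  ],
)

```text
time_s: 2.8
eef_pos: [0.5158, -0.0262, 0.2484]
ee_rot: [[0.942, 0.336, 0.0], [0.336, -0.942, 0.0], [0.0, -0.0, -1.0]]
contact_force: [0.1, 0.1, 0.4]
opening: 1.001
grasp_force: 0.0
```

Request:
apply_moves(
  series=[
    [0,0,0,-0.14],
    [0,0,0,-0.14],
    [0,0,0,-0.14],
    [0,0,0,-0.14],
    [0,0,0,-0.14],
    [0,0,0,0],
    [0,0,0,0],
    [0,0,0,0],
  ],
)

```text
time_s: 3.8
eef_pos: [0.5152, -0.0274, 0.2483]
ee_rot: [[0.505, 0.863, 0.0], [0.863, -0.505, 0.0], [0.0, -0.0, -1.0]]
contact_force: [-0.5, -0.7, 0.2]
opening: 1.002
grasp_force: 0.0
```

Descend to TCP z = 0.103 (145 mm down), then close.

Request:
apply_moves(
  series=[
    [0,0,25,0],
    [0,0,25,0],
    [0,0,25,0],
    [0,0,25,0],
    [0,0,20,0],
    [0,0,15,0],
    [0,0,10,0],
    [0,0,0,0],
  ],
)

```text
time_s: 4.8
eef_pos: [0.515, -0.0274, 0.103]
ee_rot: [[0.504, 0.864, -0.001], [0.864, -0.504, 0.0], [-0.0, -0.001, -1.0]]
contact_force: [0.6, 0.2, 0.9]
opening: 1.0
grasp_force: 0.0
```

Request:
apply_moves(
  series=[
    [0,0,0,0],
    [0,0,0,0],
    [0,0,0,0],
    [0,0,0,0],
    [0,0,0,0],
    [0,0,0,0],
    [0,0,0,0],
    [0,0,0,0],
  ],
  claw=1,
)

```text
time_s: 5.8
eef_pos: [0.5143, -0.0268, 0.1041]
ee_rot: [[0.504, 0.864, -0.002], [0.864, -0.504, 0.001], [0.0, -0.002, -1.0]]
contact_force: [-15.1, 6.6, 17.2]
opening: 0.497
grasp_force: 59.3
```

Request:
apply_moves(
  series=[
    [0,-0.8,-1,0],
    [0,0,0,0.13],
    [0,0,0,0.13],
    [0,0,0,0.13],
    [0,0,0,0.13],
    [0,0,0,0.13],
    [0,0,0,0.13],
    [0,0,0,0],
  ],
)

```text
time_s: 6.8
eef_pos: [0.5138, -0.0264, 0.1043]
ee_rot: [[0.966, 0.258, -0.002], [0.258, -0.966, 0.001], [-0.001, -0.002, -1.0]]
contact_force: [-6.2, 7.3, 2.0]
opening: 0.495
grasp_force: 63.6
```

Request:
apply_moves(
  series=[
    [0,0,0,0.06],
    [0,0,0,0.06],
    [0,0,0,0.05],
    [0,0,0,0.03],
    [0,0,0,0],
    [0,0,0,0],
    [0,0,0,0],
    [0,0,0,0],
  ],
)

```text
time_s: 7.8
eef_pos: [0.5138, -0.0262, 0.1043]
ee_rot: [[0.998, 0.063, -0.002], [0.063, -0.998, 0.001], [-0.001, -0.002, -1.0]]
contact_force: [-6.5, 7.6, 2.4]
opening: 0.495
grasp_force: 63.6
```

```bash
python3 - <<'E'
from h import *
s=manip.get_state();print(s["moment"],s["contact_force"],s["joint_pos"],np.arctan2(s["ee_rot"][1][0],s["ee_rot"][0][0]))
E
```

```text
[ 0.97963624  1.11644993 -0.10395854] [-6.53029913  7.61168022  2.42603321] [-1.15448869e+01  6.94653448e+00  1.01496761e+02  6.63045199e-02
  7.16621703e+01  7.48257106e+01] 0.06298107225914909
```

Request:
apply_moves(
  series=[
    [0,0,0,0.03],
    [0,0,0,0.03],
    [0,0,0,0.03],
    [0,0,0,0],
    [0,0,0,0],
    [0,0,0,0],
    [0,0,0,0],
    [0,0,0,0],
  ],
)

```text
time_s: 8.8
eef_pos: [0.5132, -0.0261, 0.1042]
ee_rot: [[1.0, -0.026, -0.003], [-0.026, -1.0, 0.002], [-0.003, -0.001, -1.0]]
contact_force: [-11.9, 8.2, 4.9]
opening: 0.501
grasp_force: 64.1
```

```bash
python3 - <<'E'
from h import *
s=manip.get_state();print(s["moment"],s["contact_force"],np.arctan2(s["ee_rot"][1][0],s["ee_rot"][0][0]))
E
```

```text
[1.23942334 2.0783795  0.75045711] [-11.8658769    8.16230009   4.9403173 ] -0.026258063043548312
```

Request:
apply_moves(
  series=[
    [0,0,0,0.03],
    [0,0,0,0.03],
    [0,0,0,0],
    [0,0,0,0],
    [0,0,0,0],
    [0,0,0,0],
    [0,0,0,0],
    [0,0,0,0],
  ],
)

```text
time_s: 9.8
eef_pos: [0.5145, -0.0261, 0.1043]
ee_rot: [[0.996, -0.087, 0.0], [-0.087, -0.996, 0.002], [0.0, -0.002, -1.0]]
contact_force: [1.5, 9.2, -3.8]
opening: 0.501
grasp_force: 63.3
```

```bash
python3 - <<'E'
from h import *
s=manip.get_state();print(s["moment"],s["contact_force"],np.arctan2(s["ee_rot"][1][0],s["ee_rot"][0][0]))
E
```

```text
[ 1.31368209 -0.3307726   0.24115277] [ 1.51050642  9.24395028 -3.80299206] -0.08680274215125697
```

Request:
apply_moves(
  series=[
    [0,0,0,0],
    [0,0,0,0],
    [0,0,0,0],
    [0,0,0,0],
    [0,0,-20,0],
    [0,0,-25,0],
    [0,0,-25,0],
    [0,0,-25,0],
  ],
  claw=0,
)

```text
time_s: 10.8
eef_pos: [0.5144, -0.027, 0.2002]
ee_rot: [[0.996, -0.087, 0.0], [-0.087, -0.996, 0.0], [0.0, -0.0, -1.0]]
contact_force: [0.9, -0.2, 0.2]
opening: 0.999
grasp_force: 0.0
```

Request:
apply_moves(
  series=[
    [0,0,-20,-0.126],
    [0,0,0,-0.126],
    [0,0,0,-0.125],
    [0,0,0,-0.125],
    [-14,53,0,0],
    [-14,53,0,0],
    [-14,54,0,0],
    [0,0,0,0],
  ],
)

```text
time_s: 11.8
eef_pos: [0.5405, -0.1936, 0.2186]
ee_rot: [[0.917, 0.4, -0.001], [0.4, -0.917, -0.0], [-0.001, -0.0, -1.0]]
contact_force: [-0.3, 1.1, 0.2]
opening: 0.996
grasp_force: 0.0
```

```bash
python3 - <<'E'
from h import *
I,D=vision.snapshot("top");J,_=vision.snapshot("scene")
a=cv2.resize(I[195:285,240:340],(400,360),interpolation=cv2.INTER_CUBIC)
b=cv2.resize(J[170:260,200:300],(400,360),interpolation=cv2.INTER_CUBIC)
save("chk1",np.hstack([a,b]));print(manip.get_state()["eef_pos"])
E
```

```text
[ 0.54035018 -0.19063773  0.21900345]
```

View pics/chk1.png

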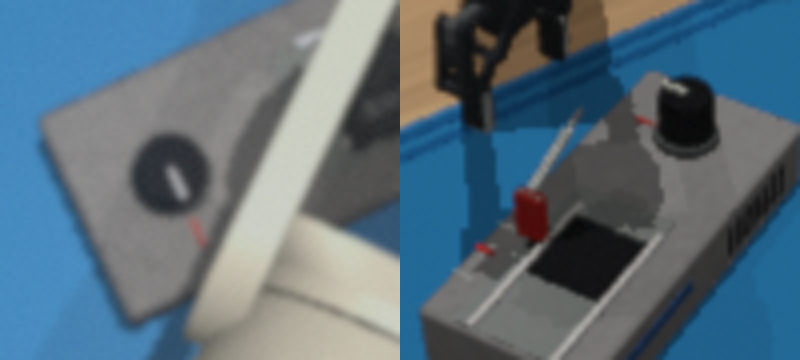

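The check view shows the cap's white line, (168,168) to (187,200), lined up with the red deck line at (190,215) to (205,245). I'll measure that angle, then refine the tab position.

```bash
python3 - <<'E'
from h import *
np.set_printoptions(precision=4,suppress=True)
I,D=vision.snapshot("top")
G=I.astype(float).min(2);r=G[232:250,275:292]
w=np.clip(r-95,0,None);v,u=np.nonzero(w);ww=w[v,u]
P=np.array([onz("top",(a+275,b+232),.118)[:2] for a,b in zip(u,v)])
m=np.average(P,axis=0,weights=ww);print(len(P),m)
e,V=np.linalg.eigh(np.cov(P.T,aweights=ww));d=V[:,1];d*=-np.sign(d[0]);print(e,np.degrees(np.arctan2(d[1],d[0]))%360)
print(G[232:250,275:292].astype(int))
# tab from original images: red pixels' top
for c in("top","scene"):
    z=np.load(c+"0.npz");I0=z["I"].astype(int);R=(I0[...,0]>110)&(I0[...,1]<80)&(I0[...,2]<90)
    Q=cloud(c,z["D"],R);k=(abs(Q[:,0]-.541)<.04)&(abs(Q[:,1]+.19)<.04)&(Q[:,2]>.105);Q=Q[k]
    print(c,len(Q),Q.mean(0) if len(Q) else 0,Q.min(0),Q.max(0))
E
```

```text
63 [ 0.4966 -0.0307]
[0.0001 0.0002] 144.17301088925274
[[ 83  61  49  45  44  47  46  47  47  47  46  47  49  56  75 101 122]
 [ 66  50  45  46  43  43  48  46  46  45  46  46  46  49  61  81 108]
 [ 54  46  46  47  44  48  46  47  45  48  48  49  48  49  51  66  94]
 [ 50  44  44  47  46  45  51  62  58  50  48  47  46  45  50  55  79]
 [ 47  43  48  45  46  50  67  89  84  66  53  48  50  47  48  54  69]
 [ 45  48  46  46  46  53  82 117 120  92  62  48  48  48  48  52  65]
 [ 44  46  45  45  46  54  80 122 138 115  78  54  52  48  48  55  67]
 [ 46  46  46  47  46  48  73 111 140 133  98  66  51  52  48  51  65]
 [ 46  44  47  49  47  50  60  94 130 141 120  81  56  47  49  51  69]
 [ 39  43  46  47  45  48  53  78 115 144 136 100  65  48  49  57  77]
 [ 47  40  44  46  48  49  50  63  99 135 144 118  77  54  50  66  86]
 [ 49  39  42  44  46  49  49  52  76 114 140 118  82  57  60  74  93]
 [ 56  42  40  40  42  43  46  47  60  91 108 100  72  61  66  82 101]
 [ 76  56  47  38  38  38  39  42  47  60  72  71  63  65  75  89 109]
 [ 94  78  56  51  46  38  40  41  38  46  52  59  65  76  88 105 116]
 [112  98  82  68  57  52  51  51  51  53  62  74  84  92 103 117 123]
 [123 117 105  96  84  80  74  74  74  80  86  93 100 109 117 122 126]
 [125 123 122 117 111 110 106 101 103 109 110 112 110 114 120 124 124]]
top 12 [ 0.5394 -0.1841  0.1125] [ 0.5299 -0.1911  0.1082] [ 0.5506 -0.1811  0.1167]
scene 13 [ 0.5434 -0.1919  0.1157] [ 0.5351 -0.1973  0.1118] [ 0.5514 -0.1845  0.1199]
```

```bash
python3 - <<'E'
from h import *
I,D=vision.snapshot("top");G=I.astype(float).min(2)
u0,v0=279,234;r=G[v0:246,u0:288]
w=np.clip(r-60,0,None);v,u=np.nonzero(w);ww=w[v,u]
P=np.array([onz("top",(a+u0,b+v0),.118)[:2] for a,b in zip(u,v)])
m=np.average(P,axis=0,weights=ww);e,V=np.linalg.eigh(np.cov(P.T,aweights=ww));d=V[:,1]*-np.sign(V[0,1]);print(m,np.degrees(np.arctan2(d[1],d[0]))%360,"home 203.8")
E
```

```text
[ 0.50515911 -0.02975426] 204.67666708592904 home 203.8
```

The cap's white line is within 1° of home. Next I'll descend on the tab and grip it.

Request:
apply_moves(
  series=[
    [0,0,25,0],
    [0,0,25,0],
    [0,0,25,0],
    [0,0,20,0],
    [0,0,15,0],
    [0,0,10,0],
    [1,0,0,0],
    [0,0,0,0],
  ],
)

```text
time_s: 13.0
eef_pos: [0.5418, -0.19, 0.1]
ee_rot: [[0.915, 0.403, 0.001], [0.403, -0.915, -0.0], [0.001, 0.001, -1.0]]
contact_force: [0.2, 0.3, 0.4]
opening: 0.999
grasp_force: 0.0
```

Request:
apply_moves(
  series=[
    [0,0,0,0],
    [0,0,0,0],
    [0,0,0,0],
    [0,0,0,0],
    [0,0,0,0],
    [0,0,0,0],
    [0,0,0,0],
    [0,0,0,0],
  ],
  claw=1,
)

```text
time_s: 14.0
eef_pos: [0.5414, -0.19, 0.0994]
ee_rot: [[0.915, 0.403, 0.0], [0.403, -0.915, 0.0], [0.0, -0.0, -1.0]]
contact_force: [-2.4, 1.5, 4.7]
opening: 0.13
grasp_force: 58.6
```

```bash
python3 - <<'E'
from h import *
s=manip.get_state();R=np.array(s["ee_rot"]);print(s["eef_pos"],s["opening"],R.T@s["contact_force"])
c=np.array([.5555,-.1177]);a=np.radians(23.8);X=np.array([np.cos(a),np.sin(a)]);Y=np.array([-X[1],X[0]])
d=s["eef_pos"][:2]-c;print("box xy",d@X,d@Y)
E
```

```text
[ 0.54142661 -0.18996084  0.0994232 ] 0.13030891846766446 [-1.60765945 -2.36137423 -4.7139146 ]
box xy -0.042037108190594835 -0.06043650812172618
```

Request:
apply_moves(
  series=[
    [0,5,0,0],
    [0,5,0,0],
    [0,5,0,0],
    [0,5,0,0],
    [0,5,0,0],
    [0,4.5,0,0],
    [0,0,0,0],
    [0,0,0,0],
  ],
)

```text
time_s: 15.0
eef_pos: [0.5531, -0.2165, 0.0994]
ee_rot: [[0.915, 0.403, -0.001], [0.403, -0.915, 0.001], [-0.0, -0.001, -1.0]]
contact_force: [-5.7, 5.8, 8.5]
opening: 0.13
grasp_force: 59.3
```

```bash
python3 - <<'E'
from h import *
s=manip.get_state();R=np.array(s["ee_rot"]);print(s["eef_pos"],s["opening"],s["grasp_force"],R.T@s["contact_force"],np.linalg.norm(s["eef_pos"][:2]-np.array([.54143,-.18996])))
J,_=vision.snapshot("scene");I,_=vision.snapshot("top")
a=cv2.resize(I[195:285,260:360],(400,360),interpolation=cv2.INTER_CUBIC)
b=cv2.resize(J[170:260,200:300],(400,360),interpolation=cv2.INTER_CUBIC)
save("chk2",np.hstack([a,b]))
E
```

```text
[ 0.55307681 -0.2165282   0.09940563] 0.13000044066373243 59.2610889673233 [-2.85288587 -7.57814953 -8.49387591] 0.029008920796385503
```

View pics/chk2.png

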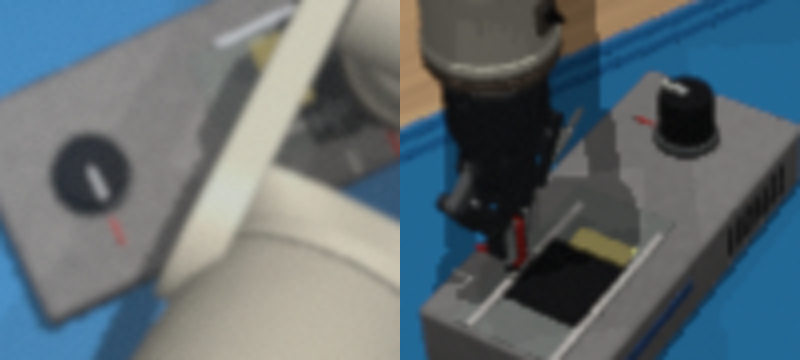

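The tab is held at the red mark, with the yellow window partly exposed, and the cap's line still points to its red line. The spring reads about 7.6 N, roughly 29 mm. I'll trim it and hold.

Request:
apply_moves(
  series=[
    [0,0.5,0,0],
    [0,0,0,0],
    [0,0,0,0],
    [0,0,0,0],
    [0,0,0,0],
    [0,0,0,0],
    [0,0,0,0],
    [0,0,0,0],
  ],
)

```text
time_s: 16.1
eef_pos: [0.5532, -0.2169, 0.0994]
ee_rot: [[0.915, 0.403, -0.001], [0.403, -0.915, 0.001], [-0.0, -0.001, -1.0]]
contact_force: [-6.4, 5.3, 7.4]
opening: 0.133
grasp_force: 59.2
```

```bash
python3 -c "
from rig import manip
print(manip.close_job())"
```

```text
the job is handed in; nothing more can be done
None
```

I handed the job in at about 16 s: the cap measured within about 1° of home, and the gripper is holding the shutter at about 29.5 mm, judged by tool travel; the hand-in gave no verdict.

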